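Set up the marking machine and start it

ROBOT

A 7-joint arm with a two-finger parallel gripper is mounted at the origin on the work surface. World frame = base frame: x ahead of the robot, y to its left, z up, the work surface at z = 0. Lengths are in m, angles in rad, forces in N, time in s.
With the tool pointing down it reaches from about 0.425 to 0.875 m from the base axis. Payload 4.7 kg.
Tool frame: the origin (TCP) lies midway between the tips of the shut fingers; the grasp point (between the pads) lies 19 mm behind it; z points along the fingers, y is the line along which they close (so a half turn about z gives the same grasp; the last joint's range is limited). The gripper opens to 87 mm and grips with 3 to 60 N. Pads are 19 mm wide; open, the fingers measure 117 mm over their backs; the gripper's body (75 mm by 190 mm) begins 51 mm behind the grasp point.
Start: joints at [-1.137, 0.321, -0.07, 1.45, 0.023, 1.371, -0.057], TCP at [0.265, 0.594, 0.223] pointing down, gripper open.
Joint ranges: [-2.86, 2.86], [-0.3, 2.09], [-1.38, 1.24], [0.06, 2.45], [-1.56, 4.7], [0.09, 2.05], [-2.69, 2.69]. Speed limits (rad/s): [2.57, 2.57, 3.14, 3.14, 3.14, 3.14, 3.14].

INTERFACE

Orientations are given as a rotation vector (axis times angle).
In Python, from bench import ctrl gives the robot as it stands. The module is installed in compiled form; this text tells all that it offers.
- The arm moves only by the tool carry_out, never from a script. Its argument "steps" is a list of rows, each a list of 7 numbers: the turn, a rotation vector about the world's x, y, z in degrees, then the shift along the world's x, y, z in cm, then the opening, from 0 (shut) to 1 (fully open). A call has 1 to 12 rows; each row is the pose to reach, as a shift and turn from the pose commanded when the call began; what a row does not reach only later rows make up. A row lasts 1/10 s, in which the tool goes at most 50 mm and 8.59 degrees, less where a joint would pass 70% of its speed; a pose out of reach is approached as far as the arm can. A call with a gripper value outside its range is refused whole. The fingers move at their own pace and stop on an object; "squeeze" is the grip in N (left out, the last holds). Time passes only in rows, so rows that repeat a pose let the fingers close. It gives the time, the measured TCP pose, the force, the opening and the grip force at its end, in the units of the state.
- ctrl.get_state(): the state, without advancing time (a new reading comes with each control period).
- ctrl.get_image(name): name is "scene" or "top"; returns a dict with "pixels" (400x640x3 uint8, red, green, blue), "camera_matrix" (3x3 intrinsics, pixels), "cam_to_world" (4x4, takes a point from camera to world coordinates). Camera axes: x right, y down, z forward; pixel columns grow to the right and rows downward; lengths in m; the calibration is good to about 2 mm. A picture is of the moment at which its call begins. There is no depth.
- ctrl.close_job(): hands the job in; it is judged then, once.
The state is a dict: "time": time; "joint_positions": joint angles; "qd": joint speeds; "joint_torque": joint torques, N m; "position": TCP position; "tool_rot": TCP orientation; "ft_force": force on the tool from outside, world axes, zero at the start; "torque": the same for the moment, N m; "grip_width": opening from 0.0 (shut) to 1.0 (fully open); "grip_force": force on a finger pad.
Only numpy, scipy, OpenCV 4.12 (cv2) and the standard library are available. Lean on these libraries where they do the work, as an engineer would, in place of code of your own. Each camera call takes 0.05 s, during which the arm holds its last target. There are 200 camera calls.

TASK

Get the marking machine going: push the brass plate on its bed flat and square into the fence corner, flush against both the back and the side fence, and slide the clear guard fully shut over it. Only then press the small flat start button on the control box fully down and let it spring back; do not press the big domed stop button, and leave the other things on the desk where they are.

Things in the scene. Friction and masses are not known exactly. Their poses are not given: they have to be found in the camera images.
- engraver: The marking machine, fixed: grey base 160 mm deep, 450 mm wide, metal bed on top 50 mm above the table, white housing 110 mm tall above the bed, 45 mm beyond the fence corner on the -y side. Its axes: x away from the robot towards the back fence, y left along the back fence, z up. Origin under the base, on the table; the fence corner is at x 50, y -80, z 50 mm in its frame.
- fence_corner (a point): Inner corner where back fence and side fence meet, on the bed's surface; axes as the machine's. The back fence's face is the plane x = 0 (y from 0 to 180 mm), the side fence's face is y = 0 (x from -125 mm to 0); both are 8 mm high. The open bed lies at x < 0, y > 0 and ends at x = -138 mm.
- blank: Loose brass plate, 40 mm along its x, 60 mm along its y, 10 mm thick, about 0.2 kg, lying on the bed a little off both fences, slightly turned. Origin at the centre of its underside. Properly placed, its 60 mm edge lies along the back fence, its 40 mm edge along the side fence: centre at x = -20, y = 30 mm from the fence corner in the machine's axes.
- guard (a joint): Position in m of the clear steel-edged guard (130 mm deep, 125 mm wide, top 53 mm above the bed) that slides along the machine's y: 0 fully shut over the fence corner, up to 0.19 slid left off the plate. About 2 N of friction; stays where left. Open on its -y side and at the back, it passes over plate and fences without touching.
- guard_push (a point): Centre of the outer (left, +y) end face of the steel push block that stands out 30 mm from the guard's outer wall; the block is 60 mm along x and 27 mm high, its top 31 mm above the bed, this point 17.5 mm above the bed. Push it along the machine's -y to shut the guard; shut, this point is at y = 130 mm from the fence corner.
- start_top (a point): Centre of the top of the start button: black, flat, round, 24 mm across, the smaller and lower of the two buttons on the grey control box (80 x 135 mm, 40 mm high, fixed on the table). Pressed straight down.
- start (a joint): Depth in m to which the start button is pressed: 0 is up, 0.006 fully down (about 4 N); springs back.
- stop_top (a point): Centre of the top of the stop button: black, domed mushroom, 40 mm across, 70 mm from the start button on the same control box.
- stop (a joint): Depth in m to which the stop button is pressed: 0 is up, 0.006 fully down.
- screwdriver: Bystander: a loose screwdriver with an orange handle, 150 mm long, lying in front of the machine. Origin under its middle.
- disc: Bystander: a loose round brass disc, 40 mm across, 12 mm thick, on the table in front of the machine. Origin at the centre of its underside.
- jar: Bystander: a loose amber glass jar, 50 mm across, 70 mm high, standing to the right of the machine. Origin at the centre of its underside.
Things that resemble listed ones, but are neither listed nor needed, are in the scene too. Leave any pink look-alike of the part that bears start_top alone. What is shaped like the blank but blue is not meant.

How it is judged:
On the way, in this order (a step that is already met when the one before it is completed fails the run):
1. the plate lies square and flush against both fences (x of blank in the frame of fence_corner above -0.0225 m and y of blank in the frame of fence_corner below 0.0325 m and angle between the x axis of blank and the x axis of fence_corner, either way round below 0.06 rad and z of blank in the frame of fence_corner below 0.003 m), for 0.2 s.
2. the guard is fully shut (value of joint guard below 0.004 m), for 0.2 s.
3. the start button is pressed fully down (value of joint start above 0.005 m), for 0.1 s.
4. the start button has sprung back (value of joint start below 0.001 m), for 0.2 s.
At the end, for the whole second after the job is handed in: The plate lies flat on the bed, at rest, within 2.5 mm of both fences and square to them within 0.06 rad; the guard is shut to within 4 mm; both buttons are up (within 1 mm) after the start button was pressed at least 5 mm of its 6 mm (all of step 1 and linear speed of blank below 0.01 m/s and value of joint guard below 0.004 m and value of joint each of start, stop below 0.001 m); the robot touches nothing.
It fails at once if the stop button is pressed (value of joint stop above 0.003 m).
It fails at once if the start button is pressed while the guard is open (value of joint start above 0.003 m and value of joint guard above 0.01 m).
It fails at once if a loose bystander is moved by more than 20 mm (distance of any of screwdriver, disc, jar from where it was at the start of the episode above 0.02 m).
It also fails if it takes over 58 s, if anything falls off the work surface, if the arm or the gripper's body presses on something with over 40 N, if the wrist force passes 120 N, or if a joint passes its speed limit or range.

## Working session

There is one attempt and no reset: what is moved stays moved. The work goes in short steps, Python scripts to look and compute and a tool call to move; the robot and the scene stay as the last step left them, time stands still between calls to the robot, and variables do not carry over. Pictures are saved under pics/ and viewed, at most 10 in all, crops included, and the job is handed in when it is done.

Besides the shell and the picture viewer there is one more tool, called after ">>>" by a JSON object that holds its "fn" and its "kwargs", one argument or row to a line. carry_out: Moves the arm, as the interface text tells. Its arguments: {"type":"object","properties":{"steps":{"type":"array","items":{"type":"array","items":{"type":"number"}}},"squeeze":{"type":"number"}},"required":["steps"]}

```bash
mkdir -p pics; cat > h.py <<'E'
import numpy as np, cv2, pickle
from bench import ctrl
def snap(n,tag):
    im=ctrl.get_image(n); pickle.dump(im,open(f'pics/{tag}.pkl','wb'))
    cv2.imwrite(f'pics/{tag}.png',cv2.cvtColor(im['pixels'],cv2.COLOR_RGB2BGR)); return im
def load(tag): return pickle.load(open(f'pics/{tag}.pkl','rb'))
def ray(im,u,v,z):
    K=im['camera_matrix'];T=im['cam_to_world']
    d=T[:3,:3]@np.linalg.solve(K,[u,v,1.]);o=T[:3,3]
    return o+d*(z-o[2])/d[2]
def proj(im,p):
    K=im['camera_matrix'];T=im['cam_to_world']
    c=K@(T[:3,:3].T@(np.array(p)-T[:3,3]));return c[:2]/c[2]
def crop(tag,u0,v0,u1,v1,s,out):
    a=load(tag)['pixels'][v0:v1,u0:u1,::-1]
    cv2.imwrite(f'pics/{out}.png',cv2.resize(a,None,fx=s,fy=s,interpolation=cv2.INTER_CUBIC))
E
python3 - <<'E'
from h import *
for n in('top','scene'):
    im=snap(n,n+'0');print(n,im['cam_to_world'].round(3).tolist(),im['camera_matrix'].round(1).tolist())
s=ctrl.get_state();print(s)
E
```

```text
top [[-0.019, -0.987, 0.161, 0.336], [-1.0, 0.015, -0.023, 0.012], [0.02, -0.161, -0.987, 1.074], [0.0, 0.0, 0.0, 1.0]] [[387.2, 0.0, 313.1], [0.0, 387.2, 194.0], [0.0, 0.0, 1.0]]
scene [[0.314, 0.725, -0.613, 1.272], [0.949, -0.239, 0.204, -0.254], [0.001, -0.646, -0.763, 1.065], [0.0, 0.0, 0.0, 1.0]] [[423.7, 0.0, 323.6], [0.0, 423.7, 202.5], [0.0, 0.0, 1.0]]
{'time': 0.1, 'joint_positions': array([-1.1368712 ,  0.32173772, -0.07010842,  1.4515434 ,  0.0226079 ,
        1.37081781, -0.05690947]), 'qd': array([-0.00035155, -0.00159201,  0.00201087, -0.00349616, -0.00025691,
        0.0002787 , -0.00141458]), 'joint_torque': array([-5.25681917e-04, -4.92573667e+01, -4.06126454e-01, -3.13400352e+01,
       -6.42372994e-02,  3.94366554e-02,  6.22797097e-05]), 'position': array([0.26477107, 0.59308411, 0.22158315]), 'tool_rot': array([-6.54507007e-01, -3.07238511e+00,  2.66752575e-03]), 'ft_force': array([0.12211226, 0.6548303 , 0.31665757]), 'torque': array([-0.05067683, -0.0121542 ,  0.00514792]), 'grip_force': 0.0, 'grip_width': 0.9986587152874774}
```

View pics/top0.png

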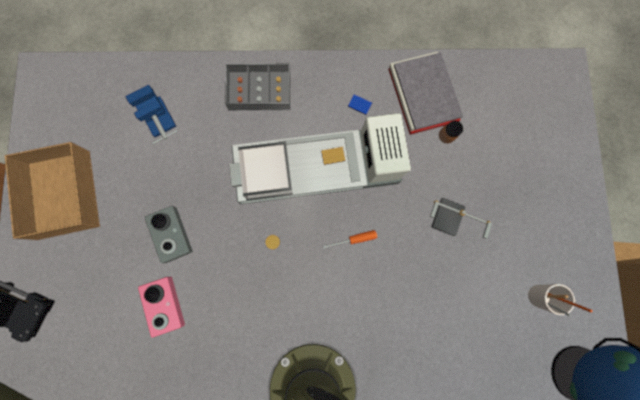

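View pics/scene0.png

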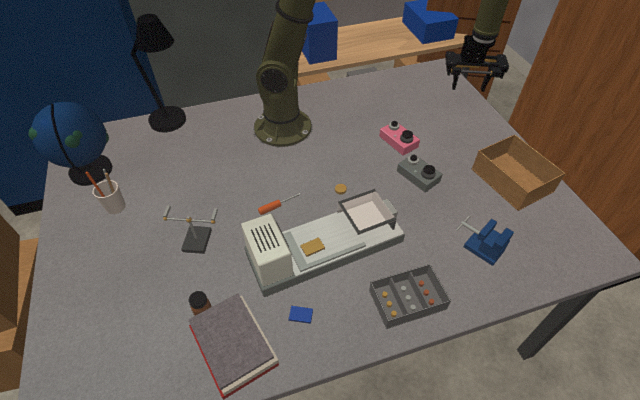

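Both views agree. In the top view:
- Brass plate at (333,156). The blue plate at (360,104) is a decoy and the disc at (273,242) is a bystander.
- Guard at (265,168), with its push block at (236,174).
- Grey control box at (167,235), with the big stop button at (159,221) and the small start button at (168,246). The pink box at (160,306) is a decoy.
- Screwdriver at (350,240) and jar at (452,131).

I'll check these in close crops.

```bash
python3 - <<'E'
from h import *
a=load('top0')['pixels'][...,::-1]
c1=cv2.resize(a[105:205,225:415],None,fx=4.2,fy=4.2,interpolation=cv2.INTER_CUBIC)[:, :798]
cv2.imwrite('pics/c1.png',c1)
b=load('scene0')['pixels'][...,::-1]
c2=cv2.resize(a[200:270,140:200],None,fx=6,fy=6,interpolation=cv2.INTER_CUBIC)
c3=cv2.resize(b[150:192,390:447],None,fx=7,fy=10,interpolation=cv2.INTER_CUBIC)
cv2.imwrite('pics/c2.png',np.hstack([c2,c3[:420]]))
cv2.imwrite('pics/c4.png',cv2.resize(b[180:290,235:410],None,fx=4.5,fy=4.5,interpolation=cv2.INTER_CUBIC))
E
```

```text
(no output)
```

View pics/c1.png

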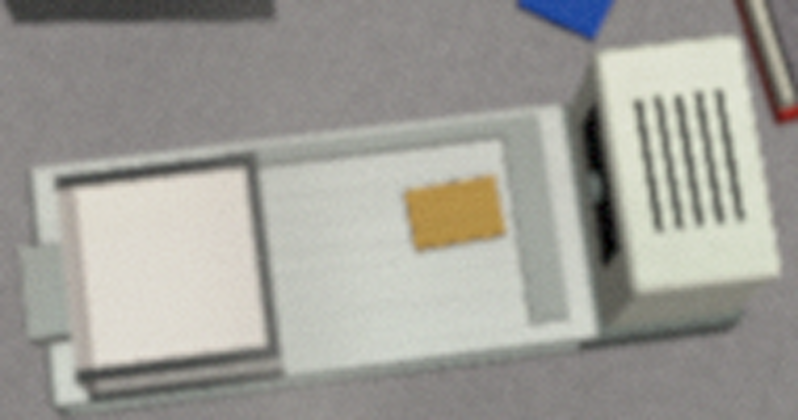

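View pics/c2.png

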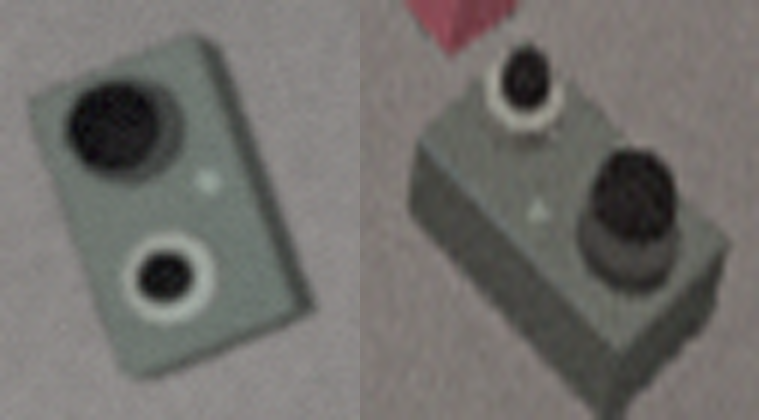

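View pics/c4.png

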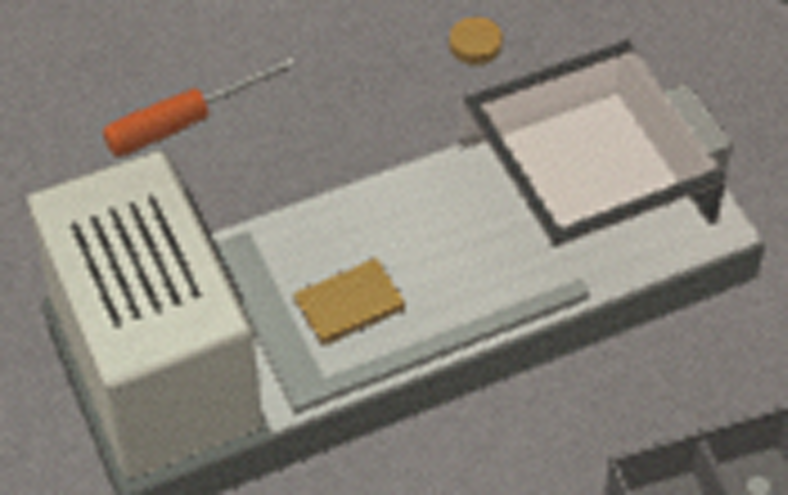

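The crops confirm the choice. The brass plate is on the bed, and the start button is the small one with the white ring, at crop (164,276). The mushroom stop button is at (116,127). The push block's outer top edge runs from (20,247) to (32,340) in the machine crop. Next step: fit the machine and plate poses and triangulate the buttons.

```bash
cat > fit.py <<'E'
from h import *
from scipy.optimize import least_squares
t=load('top0');s=load('scene0')
c1=lambda U,V:(225-.5+(U+.5)/4.2,105-.5+(V+.5)/4.2)
c2=lambda U,V:(140-.5+(U+.5)/6,200-.5+(V+.5)/6)
c3=lambda U,V:(390-.5+(U-360+.5)/7,150-.5+(V+.5)/10)
c4=lambda U,V:(235-.5+(U+.5)/4.5,180-.5+(V+.5)/4.5)
def body(p,q):
    c,sn=np.cos(p[2]),np.sin(p[2]);return np.array([p[0]+c*q[0]-sn*q[1],p[1]+sn*q[0]+c*q[1],q[2]])
def fit(obs,x0):
    f=lambda p:np.concatenate([proj(im,body(p,q))-uv for im,uv,q in obs])
    r=least_squares(f,x0,loss='soft_l1');print(r.x.round(4),'deg',np.degrees(r.x[2]).round(2));print(f(r.x).reshape(-1,2).round(1).tolist());return r.x
# fence frame
F=fit([(t,c1(501,140),(0,0,.058)),(t,c1(530,322),(-.125,0,.058)),(s,c4(325,375),(0,0,.058)),(s,c4(250,235),(-.125,0,.058)),(s,c4(583,283),(0,.18,.058)),(t,c1(262,165),(0,.112,.055))],[.55,-.05,0])
P=fit([(t,c1(405,190),(.02,.03,.06)),(t,c1(495,177),(.02,-.03,.06)),(t,c1(505,234),(-.02,-.03,.06)),(t,c1(416,248),(-.02,.03,.06)),
(s,c4(325,335),(.02,-.03,.06)),(s,c4(404,298),(.02,.03,.06)),(s,c4(375,260),(-.02,.03,.06)),(s,c4(293,298),(-.02,-.03,.06))],[.53,0,0])
R=lambda a:np.array([[np.cos(a),-np.sin(a)],[np.sin(a),np.cos(a)]])
inF=lambda p:(R(F[2]).T@(np.array(p)[:2]-F[:2])*1000).round(1)
print('plate in F',inF(P),np.degrees(P[2]-F[2]))
for e in[(20,247),(32,340)]:
    p=ray(t,*c1(*e),.081);print('push',p.round(4),inF(p))
def tri(a,b):
    f=lambda p:np.concatenate([proj(t,p)-a,proj(s,p)-b])
    r=least_squares(f,[.4,.4,.05]);print(r.x.round(4),r.fun.round(2));return r.x
print('start');tri(c2(164,276),c3(526,78));print('stop');tri(c2(116,127),c3(634,190))
print('disc',ray(t,273,242,.012),'scr',ray(t,325,246,.01),ray(t,376,236,.015))
for q in[(-.088,.305,.05),(.03,.305,.05),(-.088,-.145,.05)]: print(proj(t,body(F,q)),body(F,q))
E
python3 fit.py
```

```text
[ 0.6582 -0.0978  0.1208] deg 6.92
[[-0.2, -0.9], [-0.1, 0.3], [0.4, 0.1], [-0.0, -1.6], [-0.0, -2.1], [16.0, -1.2]]
[ 0.6075 -0.0673  0.1732] deg 9.92
[[-0.3, 0.1], [-0.0, -0.7], [0.6, -0.2], [-0.0, 0.5], [-0.8, 0.8], [0.4, 0.6], [0.3, -1.0], [0.1, -1.4]]
plate in F [-46.7  36.3] 3.000464546944531
push [0.5829 0.207  0.081 ] [-38.  311.6]
push [0.5237 0.1987 0.081 ] [-97.7 310.5]
start
[0.3727 0.3662 0.0643] [ 0.07  0.02  0.1  -0.03]
stop
[0.4371 0.3901 0.0641] [-0.15 -0.05 -0.2   0.06]
disc [0.37911536 0.09899905 0.012     ] scr [ 0.36583312 -0.04226418  0.01      ] [ 0.39024282 -0.18203378  0.015     ]
[236.04888207 183.87555592] [0.53406718 0.19439929 0.05      ]
[231.38777937 141.75689697] [0.65120738 0.208618   0.05      ]
[400.71229539 161.95597196] [ 0.58829106 -0.25232184  0.05      ]
```

```bash
sed -i 's/(t,c1(262,165),(0,.112,.055))/(t,c1(32,170),(.03,.305,.05)),(t,c1(55,405),(-.130,.305,.05))/' fit.py; cat >> fit.py <<'E'
np.save('F.npy',F)
print('F->world plan')
st=ctrl.get_state();tp=st['position']
for n,q in dict(side=(-.042,.085,.052),side_end=(-.042,.0695,.052),x0=(-.10,.03,.052),xend=(-.055,.03,.052),gp0=(-.068,.335,.065),gp1=(-.068,.1395,.065)).items():
    w=body(F,q);print(n,w.round(4),'delta cm',((w-tp)*100).round(1))
E
python3 fit.py
```

```text
[ 0.658  -0.0975  0.1353] deg 7.75
[[-0.3, -0.8], [0.5, 0.3], [0.5, 0.0], [-0.5, -1.4], [-0.4, -2.8], [-0.9, -1.7], [0.8, -0.2]]
[ 0.6075 -0.0673  0.1732] deg 9.92
[[-0.3, 0.1], [-0.0, -0.7], [0.6, -0.2], [-0.0, 0.5], [-0.8, 0.8], [0.4, 0.6], [0.3, -1.0], [0.1, -1.4]]
plate in F [-46.   36.7] 2.1681689714294916
push [0.5829 0.207  0.081 ] [-33.4 311.8]
push [0.5237 0.1987 0.081 ] [-93.1 311.6]
start
[0.3727 0.3662 0.0643] [ 0.07  0.02  0.1  -0.03]
stop
[0.4371 0.3901 0.0641] [-0.15 -0.05 -0.2   0.06]
disc [0.37911536 0.09899905 0.012     ] scr [ 0.36583312 -0.04226418  0.01      ] [ 0.39024282 -0.18203378  0.015     ]
[236.60366027 185.48586629] [0.52965513 0.19286105 0.05      ]
[231.3021849  143.39714374] [0.64657644 0.20877981 0.05      ]
[400.92676275 161.2138716 ] [ 0.59036227 -0.25302531  0.05      ]
F->world plan
side [ 0.6049 -0.0189  0.052 ] delta cm [ 34.  -61.2 -17. ]
side_end [ 0.607  -0.0343  0.052 ] delta cm [ 34.2 -62.7 -17. ]
x0 [ 0.5549 -0.0812  0.052 ] delta cm [ 29.  -67.4 -17. ]
xend [ 0.5995 -0.0752  0.052 ] delta cm [ 33.5 -66.8 -17. ]
gp0 [0.5454 0.2253 0.065 ] delta cm [ 28.1 -36.8 -15.7]
gp1 [0.5718 0.0316 0.065 ] delta cm [ 30.7 -56.2 -15.7]
```

>>> {"fn": "carry_out", "kwargs": {
  "steps": [
    [0, 0, -58.4, 34.2, -60.5, -6, 0],
    [0, 0, -58.4, 34.2, -60.5, -6, 0],
    [0, 0, -58.4, 34.2, -60.5, -6, 0],
    [0, 0, -58.4, 34.2, -60.5, -6, 0],
    [0, 0, -58.4, 34.2, -60.5, -6, 0],
    [0, 0, -58.4, 34.2, -60.5, -6, 0],
    [0, 0, -58.4, 34.2, -60.5, -6, 0],
    [0, 0, -58.4, 34.2, -60.5, -6, 0],
    [0, 0, -58.4, 34.2, -60.5, -6, 0],
    [0, 0, -58.4, 34.2, -60.5, -6, 0],
    [0, 0, -58.4, 34.2, -60.5, -6, 0],
    [0, 0, -58.4, 34.2, -60.5, -6, 0]
  ]
}}

```text
time: 1.3
position: [0.5595, 0.0714, 0.1707]
tool_rot: [-2.07, -2.363, -0.0]
ft_force: [0.3, 0.9, -0.4]
grip_width: 0.03
grip_force: 0.0
```

>>> {"fn": "carry_out", "kwargs": {
  "steps": [
    [0, 0, 0, 4.2, -8.8, -2, 0],
    [0, 0, 0, 4.2, -8.8, -2, 0],
    [0, 0, 0, 4.2, -8.8, -2, 0],
    [0, 0, 0, 4.2, -8.8, -6, 0],
    [0, 0, 0, 4.2, -8.8, -9, 0],
    [0, 0, 0, 4.2, -8.8, -11, 0],
    [0, 0, 0, 4.2, -8.8, -11.5, 0],
    [0, 0, 0, 4.2, -8.8, -11.5, 0]
  ]
}}

```text
time: 2.1
position: [0.6004, -0.0144, 0.0553]
tool_rot: [-2.069, -2.362, 0.002]
ft_force: [-0.8, 0.7, -0.2]
grip_width: 0.006
grip_force: 0.0
```

```bash
python3 - <<'E'
from h import *
snap('top','t1');snap('scene','s1')
a=cv2.imread('pics/t1.png')[105:205,225:415];b=cv2.imread('pics/s1.png')[180:290,235:410]
a=cv2.resize(a,(760,400),interpolation=cv2.INTER_CUBIC)
cv2.imwrite('pics/m1.png',np.hstack([cv2.resize(cv2.imread('pics/t1.png')[90:240,260:420],(400,375)),cv2.resize(b,(400,375),interpolation=2)]))
print(ctrl.get_state())
E
```

```text
{'time': 2.2, 'joint_positions': array([-0.4122558 ,  0.37573932,  0.47323279,  1.77418433, -0.19583534,
        1.03625841,  0.26461139]), 'qd': array([-0.00016909, -0.0108181 ,  0.00613169, -0.00881507, -0.00077532,
       -0.00114705,  0.00202668]), 'joint_torque': array([-6.07206719e-02, -4.29045832e+01,  5.33886865e+00, -2.62603712e+01,
       -4.85484302e-02,  9.48627479e-02, -5.62105270e-04]), 'position': array([ 0.60200567, -0.01462422,  0.05720181]), 'tool_rot': array([2.06924312e+00, 2.36202920e+00, 2.17434034e-03]), 'ft_force': array([ 0.018703  ,  0.72965449, -0.58951553]), 'torque': array([-0.03022491,  0.03789743,  0.01823718]), 'grip_force': 0.0, 'grip_width': 0.0067565600949574655}
```

View pics/m1.png

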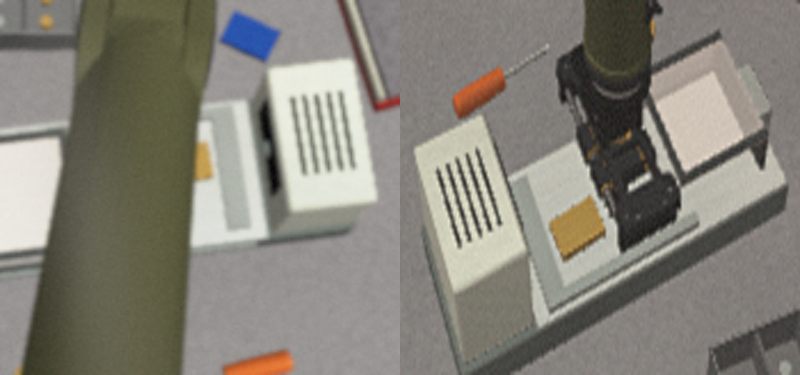

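The view shows the closed finger on the bed just left of the plate, clear of guard and fences. Now I'll push toward the side fence.

>>> {"fn": "carry_out", "kwargs": {
  "steps": [
    [0, 0, 0, 0, 0, -0.2, 0],
    [0, 0, 0, 0.07, -0.5, -0.2, 0],
    [0, 0, 0, 0.13, -1.0, -0.2, 0],
    [0, 0, 0, 0.18, -1.3, -0.2, 0],
    [0, 0, 0, 0.22, -1.6, -0.2, 0],
    [0, 0, 0, 0.24, -1.8, -0.2, 0],
    [0, 0, 0, 0.26, -1.9, -0.2, 0],
    [0, 0, 0, 0.27, -2.0, -0.2, 0],
    [0, 0, 0, 0.27, -2.0, -0.2, 0]
  ]
}}

```text
time: 3.1
position: [0.6041, -0.0333, 0.0543]
tool_rot: [-2.069, -2.363, -0.003]
ft_force: [0.9, 5.5, 4.2]
grip_width: 0.003
grip_force: 2.6
```

>>> {"fn": "carry_out", "kwargs": {
  "steps": [
    [0, 0, 0, 0.01, -0.1, 0.05, 0],
    [0, 0, 0, 0.03, -0.2, 0.05, 0],
    [0, 0, 0, 0.03, -0.2, 0.05, 0]
  ]
}}

```text
time: 3.4
position: [0.6041, -0.0334, 0.0544]
tool_rot: [-2.066, -2.363, -0.004]
ft_force: [-0.5, 6.6, 2.3]
grip_width: 0.013
grip_force: 3.9
```

>>> {"fn": "carry_out", "kwargs": {
  "steps": [
    [0, 0, 0, -0.1, 1.0, 0.2, 0],
    [0, 0, 0, -0.1, 1.0, 3, 0],
    [0, 0, 0, -0.1, 1.0, 3.5, 0],
    [0, 0, 0, -2.5, -2.4, 3.5, 0],
    [0, 0, 0, -4.5, -4.4, 3.5, 0],
    [0, 0, 0, -4.5, -4.4, 3.5, 0],
    [0, 0, 0, -4.5, -4.4, 1, 0],
    [0, 0, 0, -4.5, -4.4, 0, 0],
    [0, 0, 0, -4.5, -4.4, 0, 0]
  ]
}}

```text
time: 4.3
position: [0.5575, -0.0806, 0.0524]
tool_rot: [-2.068, -2.361, 0.005]
ft_force: [-0.3, -1.1, 0.9]
grip_width: 0.008
grip_force: 0.0
```

```bash
cat > st.py <<'E'
from h import *
F=np.load('F.npy');s=ctrl.get_state();p=s['position'];d=p[:2]-F[:2];c,n=np.cos(F[2]),np.sin(F[2])
print(s['time'],p.round(4),'inF mm',(1e3*np.array([c*d[0]+n*d[1],-n*d[0]+c*d[1]])).round(1),s['ft_force'].round(1))
E
python3 - <<'E'
import st
from h import *
snap('scene','s2')
b=cv2.imread('pics/s2.png')[180:290,235:410]
cv2.imwrite('pics/m2.png',cv2.resize(b,None,fx=4.5,fy=4.5,interpolation=2))
E
```

```text
4.3 [ 0.5575 -0.0806  0.0524] inF mm [-97.3  30.2] [-0.3 -1.1  0.9]
```

View pics/m2.png

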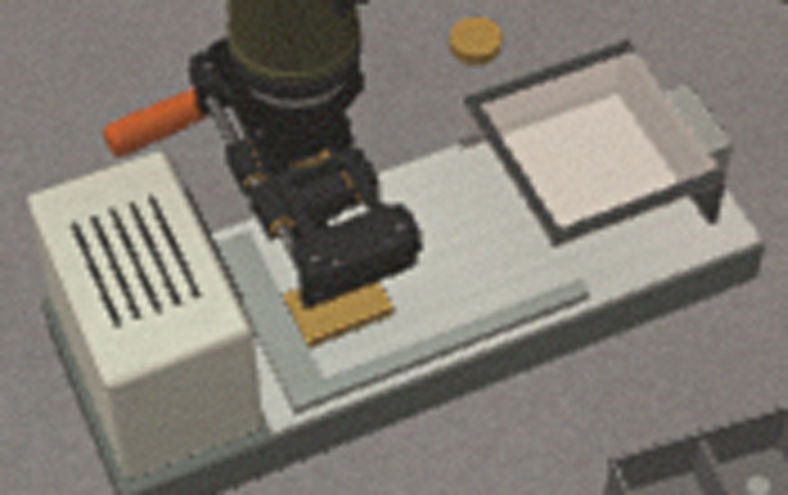

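The plate's right edge is now at the side fence, the back-fence gap remains, and the finger stands in front. Now I'll push toward the back fence.

>>> {"fn": "carry_out", "kwargs": {
  "steps": [
    [0, 0, 0, 0.8, 0.11, 0, 0],
    [0, 0, 0, 1.3, 0.18, 0, 0],
    [0, 0, 0, 1.7, 0.23, 0, 0],
    [0, 0, 0, 2.1, 0.28, 0, 0],
    [0, 0, 0, 2.5, 0.34, 0, 0],
    [0, 0, 0, 2.9, 0.39, 0, 0],
    [0, 0, 0, 3.2, 0.43, 0, 0],
    [0, 0, 0, 3.5, 0.47, 0, 0],
    [0, 0, 0, 3.7, 0.5, 0, 0],
    [0, 0, 0, 3.9, 0.53, 0, 0],
    [0, 0, 0, 4.0, 0.54, 0, 0],
    [0, 0, 0, 4.0, 0.54, 0, 0]
  ]
}}

```text
time: 5.55
position: [0.5994, -0.0754, 0.0544]
tool_rot: [2.07, 2.363, 0.0]
ft_force: [-2.2, -0.5, 1.6]
grip_width: 0.007
grip_force: 1.1
```

```bash
python3 st.py
```

```text
5.55 [ 0.5994 -0.0754  0.0544] inF mm [-55.1  29.8] [-2.2 -0.5  1.6]
```

>>> {"fn": "carry_out", "kwargs": {
  "steps": [
    [0, 0, 0, 0.1, 0.01, 0, 0],
    [0, 0, 0, 0.2, 0.03, 0, 0],
    [0, 0, 0, 0.3, 0.04, 0, 0],
    [0, 0, 0, 0.4, 0.05, 0, 0],
    [0, 0, 0, 0.4, 0.05, 0, 0]
  ]
}}

```text
time: 6.05
position: [0.6034, -0.0748, 0.0545]
tool_rot: [2.07, 2.363, 0.0]
ft_force: [-1.8, 0.3, 1.6]
grip_width: 0.009
grip_force: 1.2
```

```bash
python3 st.py
```

```text
6.05 [ 0.6034 -0.0748  0.0545] inF mm [-51.   29.9] [-1.8  0.3  1.6]
```

>>> {"fn": "carry_out", "kwargs": {
  "steps": [
    [0, 0, 0, 0.1, 0.01, 0, 0],
    [0, 0, 0, 0.2, 0.03, 0, 0],
    [0, 0, 0, 0.3, 0.04, 0, 0],
    [0, 0, 0, 0.4, 0.05, 0, 0],
    [0, 0, 0, 0.5, 0.07, 0, 0],
    [0, 0, 0, 0.5, 0.07, 0, 0]
  ]
}}

```text
time: 6.65
position: [0.6055, -0.0745, 0.0544]
tool_rot: [-2.068, -2.359, 0.005]
ft_force: [-10.4, -0.5, 8.5]
grip_width: 0.008
grip_force: 5.1
```

```bash
python3 st.py
```

```text
6.65 [ 0.6055 -0.0745  0.0544] inF mm [-48.9  29.8] [-10.4  -0.5   8.5]
```

>>> {"fn": "carry_out", "kwargs": {
  "steps": [
    [0, 0, 0, -1.2, -0.1, 0.1, 0],
    [0, 0, 0, -1.2, -0.1, 3, 0],
    [0, 0, 0, -1.2, -0.1, 4, 0],
    [0, 0, 0, 0, 3, 4, 0],
    [0, 0, 0, 1.7, 6.3, 4, 0],
    [0, 0, 0, 1.7, 6.3, 4, 0],
    [0, 0, 0, 1.7, 6.3, 1, 0],
    [0, 0, 0, 1.7, 6.3, 0, 0],
    [0, 0, 0, 1.7, 6.3, 0, 0]
  ]
}}

```text
time: 7.55
position: [0.6236, -0.0114, 0.0524]
tool_rot: [-2.069, -2.361, 0.004]
ft_force: [-0.6, 0.2, 0.1]
grip_width: 0.006
grip_force: 0.0
```

```bash
python3 st.py
```

```text
7.55 [ 0.6236 -0.0114  0.0524] inF mm [-22.5  90. ] [-0.6  0.2  0.1]
```

>>> {"fn": "carry_out", "kwargs": {
  "steps": [
    [0, 0, 0, 0.08, -0.6, 0, 0],
    [0, 0, 0, 0.14, -1.0, 0, 0],
    [0, 0, 0, 0.18, -1.3, 0, 0],
    [0, 0, 0, 0.22, -1.6, 0, 0],
    [0, 0, 0, 0.24, -1.8, 0, 0],
    [0, 0, 0, 0.27, -2.0, 0, 0],
    [0, 0, 0, 0.3, -2.2, 0, 0],
    [0, 0, 0, 0.32, -2.4, 0, 0],
    [0, 0, 0, 0.32, -2.4, 0, 0]
  ]
}}

```text
time: 8.45
position: [0.6282, -0.0308, 0.0548]
tool_rot: [-2.065, -2.362, -0.005]
ft_force: [-1.9, 7.2, 4.2]
grip_width: 0.006
grip_force: 3.8
```

```bash
python3 st.py
```

```text
8.45 [ 0.6282 -0.0308  0.0548] inF mm [-20.5  70. ] [-1.9  7.2  4.2]
```

>>> {"fn": "carry_out", "kwargs": {
  "steps": [
    [0, 0, 0, -0.1, 0.8, 0.1, 0],
    [0, 0, 0, -0.1, 0.8, 5, 0],
    [0, 0, 0, -0.1, 0.8, 10, 0],
    [0, 0, 0, -2, 6, 10, 0],
    [0, 0, 0, -4, 11, 10, 0],
    [0, 0, 0, -5, 16, 10, 0],
    [0, 0, 0, -7, 21, 10, 0],
    [0, 0, 0, -8.2, 26.2, 10, 0],
    [0, 0, 0, -8.2, 26.2, 10, 0],
    [0, 0, 0, -8.2, 26.2, 10, 0]
  ]
}}

```text
time: 9.45
position: [0.545, 0.2305, 0.1541]
tool_rot: [-2.062, -2.37, -0.0]
ft_force: [0.2, -0.1, -0.0]
grip_width: 0.005
grip_force: 0.0
```

```bash
python3 - <<'E'
import st
from h import *
snap('scene','s3');snap('top','t3')
a=cv2.imread('pics/t3.png')[125:195,310:375];b=cv2.imread('pics/s3.png')[220:285,270:345]
cv2.imwrite('pics/m3.png',np.hstack([cv2.resize(a,(390,420),interpolation=2),cv2.resize(b,(410,420),interpolation=2)]))
E
```

```text
9.45 [0.545  0.2305 0.1541] inF mm [-67.7 340.2] [ 0.2 -0.1 -0. ]
```

View pics/m3.png

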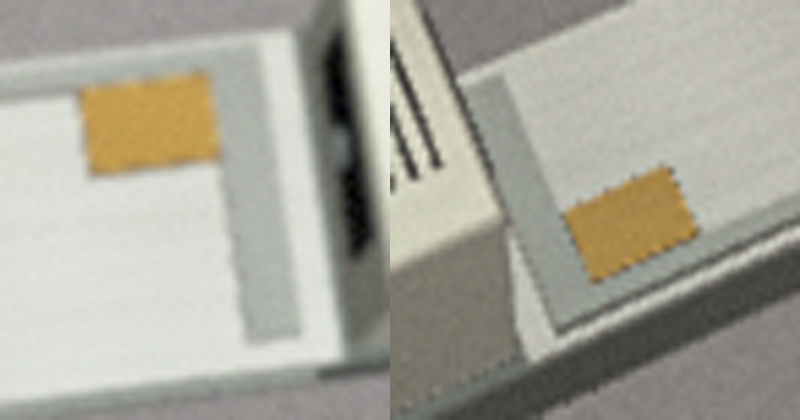

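Both crops show the plate tight against both fences and square, at about (150,120) and (630,225), with no gap. Now I'll shut the guard.

>>> {"fn": "carry_out", "kwargs": {
  "steps": [
    [0, 0, 0, 0, 0, -5, 0],
    [0, 0, 0, 0, 0, -8.7, 0],
    [0, 0, 0, 0, 0, -8.7, 0],
    [0, 0, 0, 0.2, -1.2, -8.7, 0],
    [0, 0, 0, 0.35, -2.5, -8.7, 0],
    [0, 0, 0, 0.54, -4, -8.7, 0],
    [0, 0, 0, 0.8, -6, -8.7, 0],
    [0, 0, 0, 1.1, -8, -8.7, 0],
    [0, 0, 0, 1.35, -10, -8.7, 0],
    [0, 0, 0, 1.6, -12, -8.7, 0],
    [0, 0, 0, 1.9, -14, -8.7, 0],
    [0, 0, 0, 2.1, -15.5, -8.7, 0]
  ]
}}

```text
time: 10.75
position: [0.5681, 0.069, 0.0692]
tool_rot: [2.073, 2.359, 0.003]
ft_force: [-0.7, 1.0, 0.9]
grip_width: 0.009
grip_force: 1.0
```

```bash
python3 st.py
```

```text
10.75 [0.5681 0.069  0.0692] inF mm [-66.6 177.1] [-0.7  1.   0.9]
```

>>> {"fn": "carry_out", "kwargs": {
  "steps": [
    [0, 0, 0, 0.13, -1, 0, 0],
    [0, 0, 0, 0.27, -2, 0, 0],
    [0, 0, 0, 0.4, -3, 0, 0],
    [0, 0, 0, 0.47, -3.5, 0, 0],
    [0, 0, 0, 0.53, -3.9, 0, 0],
    [0, 0, 0, 0.57, -4.2, 0, 0],
    [0, 0, 0, 0.6, -4.4, 0, 0],
    [0, 0, 0, 0.6, -4.4, 0, 0]
  ]
}}

```text
time: 11.55
position: [0.5729, 0.0334, 0.0677]
tool_rot: [-2.063, -2.363, -0.006]
ft_force: [-2.3, 9.6, 3.6]
grip_width: 0.004
grip_force: 5.0
```

```bash
python3 st.py
```

```text
11.55 [0.5729 0.0334 0.0677] inF mm [-66.7 141.1] [-2.3  9.6  3.6]
```

>>> {"fn": "carry_out", "kwargs": {
  "steps": [
    [0, 0, 0, 0.03, -0.2, 0, 0],
    [0, 0, 0, 0.06, -0.4, 0, 0],
    [0, 0, 0, 0.06, -0.4, 0, 0]
  ]
}}

```text
time: 11.85
position: [0.5728, 0.0332, 0.0677]
tool_rot: [-2.058, -2.362, -0.01]
ft_force: [-3.5, 15.6, 5.7]
grip_width: -0.0
grip_force: 8.1
```

```bash
python3 st.py
```

```text
11.85 [0.5728 0.0332 0.0677] inF mm [-66.7 141. ] [-3.5 15.6  5.7]
```

>>> {"fn": "carry_out", "kwargs": {
  "steps": [
    [0, 0, 0, -0.2, 1.8, 0.1, 0],
    [0, 0, 0, -0.2, 1.8, 5, 0],
    [0, 0, 0, -0.2, 1.8, 7, 0],
    [0, 0, 0, -20, 34, 7, 0],
    [0, 0, 0, -20, 34, 7, 0],
    [0, 0, 0, -20, 34, 7, 0],
    [0, 0, 0, -20, 34, 7, 0],
    [0, 0, 0, -20, 34, 7, 0],
    [0, 0, 0, -20, 34, 7, 0],
    [0, 0, 0, -20, 34, 7, 0],
    [0, 0, 0, -20, 34, 7, 0],
    [0, 0, 0, -20, 34, 7, 0]
  ]
}}

```text
time: 13.05
position: [0.3704, 0.3681, 0.1371]
tool_rot: [-2.059, -2.371, -0.0]
ft_force: [-0.3, 0.2, 0.3]
grip_width: 0.004
grip_force: 0.0
```

```bash
python3 - <<'E'
import st
from h import *
snap('scene','s4')
b=cv2.imread('pics/s4.png')
cv2.imwrite('pics/m4.png',np.hstack([cv2.resize(b[210:285,255:400],(435,300)),cv2.resize(b[130:205,380:460],(320,300),interpolation=2)]))
E
```

```text
13.05 [0.3704 0.3681 0.1371] inF mm [-222.1  500.1] [-0.3  0.2  0.3]
```

View pics/m4.png

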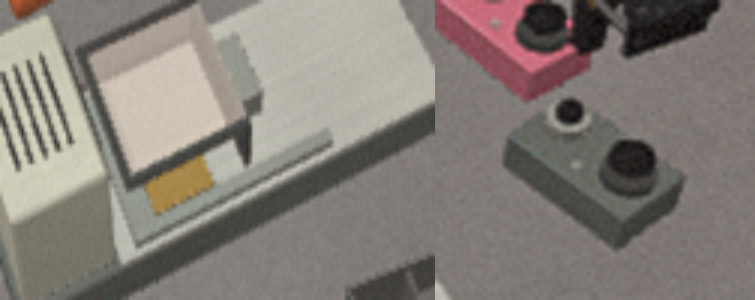

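The guard now covers the corner at its shut position, the plate is still flush (180,185), and the tool hovers over the grey box. Descending onto the start button.

>>> {"fn": "carry_out", "kwargs": {
  "steps": [
    [0, 0, 0, 0.2, -0.2, -3, 0],
    [0, 0, 0, 0.2, -0.2, -6, 0],
    [0, 0, 0, 0.2, -0.2, -6.3, 0],
    [0, 0, 0, 0.2, -0.2, -6.6, 0],
    [0, 0, 0, 0.2, -0.2, -6.9, 0],
    [0, 0, 0, 0.2, -0.2, -7.2, 0],
    [0, 0, 0, 0.2, -0.2, -7.2, 0]
  ]
}}

```text
time: 13.8
position: [0.3772, 0.362, 0.0666]
tool_rot: [2.07, 2.362, 0.004]
ft_force: [1.7, -1.1, 2.1]
grip_width: 0.005
grip_force: 1.4
```

```bash
python3 st.py
```

```text
13.8 [0.3772 0.362  0.0666] inF mm [-216.2  493.1] [ 1.7 -1.1  2.1]
```

>>> {"fn": "carry_out", "kwargs": {
  "steps": [
    [0, 0, 0, 0, 0, 1, 0],
    [0, 0, 0, -0.4, 0.4, 1, 0],
    [0, 0, 0, -0.4, 0.4, 1, 0],
    [0, 0, 0, -0.4, 0.4, 1, 0]
  ]
}}

```text
time: 14.2
position: [0.3713, 0.3662, 0.0754]
tool_rot: [-2.069, -2.364, 0.0]
ft_force: [-0.6, 0.4, 0.8]
grip_width: 0.008
grip_force: 0.0
```

```bash
python3 st.py
```

```text
14.2 [0.3713 0.3662 0.0754] inF mm [-221.5  498.1] [-0.6  0.4  0.8]
```

>>> {"fn": "carry_out", "kwargs": {
  "steps": [
    [0, 0, 0, 0.1, 0, -0.6, 0],
    [0, 0, 0, 0.1, 0, -0.9, 0],
    [0, 0, 0, 0.1, 0, -1.2, 0],
    [0, 0, 0, 0.1, 0, -1.5, 0],
    [0, 0, 0, 0.1, 0, -1.7, 0],
    [0, 0, 0, 0.1, 0, -1.7, 0]
  ]
}}

```text
time: 14.8
position: [0.3732, 0.3663, 0.0637]
tool_rot: [-2.07, -2.362, -0.0]
ft_force: [-10.6, -9.9, 37.1]
grip_width: 0.006
grip_force: 18.8
```

```bash
python3 st.py
```

```text
14.8 [0.3732 0.3663 0.0637] inF mm [-219.7  497.9] [-10.6  -9.9  37.1]
```

>>> {"fn": "carry_out", "kwargs": {
  "steps": [
    [0, 0, 0, 0, 0, 0.4, 0],
    [0, 0, 0, 0, 0, 0.5, 0],
    [0, 0, 0, 0, 0, 0.5, 0]
  ]
}}

```text
time: 15.1
position: [0.3731, 0.3662, 0.0643]
tool_rot: [-2.07, -2.363, -0.001]
ft_force: [-1.7, -0.9, 9.1]
grip_width: 0.007
grip_force: 4.9
```

```bash
python3 st.py
```

```text
15.1 [0.3731 0.3662 0.0643] inF mm [-219.8  497.8] [-1.7 -0.9  9.1]
```

>>> {"fn": "carry_out", "kwargs": {
  "steps": [
    [0, 0, 0, 0, 0, 0.2, 0],
    [0, 0, 0, 0, 0, 0.2, 0]
  ]
}}

```text
time: 15.3
position: [0.3731, 0.3661, 0.0655]
tool_rot: [-2.07, -2.363, -0.001]
ft_force: [0.4, 1.3, 3.0]
grip_width: 0.006
grip_force: 1.6
```

>>> {"fn": "carry_out", "kwargs": {
  "steps": [
    [0, 0, 0, 0, 0, 0.2, 0],
    [0, 0, 0, 0, 0, 0.2, 0]
  ]
}}

```text
time: 15.5
position: [0.373, 0.3661, 0.0675]
tool_rot: [-2.07, -2.363, -0.001]
ft_force: [-0.1, 2.0, 2.4]
grip_width: 0.007
grip_force: 1.2
```

>>> {"fn": "carry_out", "kwargs": {
  "steps": [
    [0, 0, 0, 0, 0, 0.2, 0],
    [0, 0, 0, 0, 0, 0.2, 0]
  ]
}}

```text
time: 15.7
position: [0.3729, 0.3657, 0.0694]
tool_rot: [2.07, 2.363, -0.0]
ft_force: [0.5, 1.4, 1.5]
grip_width: 0.006
grip_force: 0.7
```

>>> {"fn": "carry_out", "kwargs": {
  "steps": [
    [0, 0, 0, 0, 0, 0.2, 0],
    [0, 0, 0, 0, 0, 0.2, 0]
  ]
}}

```text
time: 15.9
position: [0.3727, 0.365, 0.0712]
tool_rot: [2.07, 2.362, -0.002]
ft_force: [-0.4, -0.2, -0.8]
grip_width: 0.006
grip_force: 0.0
```

The force curve fits a press to the bottom: a spring from about 4 N to 0 over about 6 mm, with a hard stop at z≈0.064. Retreating and doing a last check.

>>> {"fn": "carry_out", "kwargs": {
  "steps": [
    [0, 0, 0, 0, 0, 4, 0],
    [0, 0, 0, 0, 0, 8, 0],
    [0, 0, 0, -4, 12, 10, 0],
    [0, 0, 0, -4, 12, 10, 0],
    [0, 0, 0, -4, 12, 10, 0],
    [0, 0, 0, -4, 12, 10, 0],
    [0, 0, 0, -4, 12, 10, 0],
    [0, 0, 0, -4, 12, 10, 0]
  ]
}}

```text
time: 16.7
position: [0.3339, 0.4838, 0.1707]
tool_rot: [2.072, 2.359, -0.003]
ft_force: [0.2, 0.0, -0.4]
grip_width: 0.006
grip_force: 0.0
```

```bash
python3 - <<'E'
import st
from h import *
snap('scene','s5')
b=cv2.imread('pics/s5.png')
cv2.imwrite('pics/m5.png',cv2.resize(b[120:320,180:450],(790,585),interpolation=2))
E
```

```text
16.7 [0.3339 0.4838 0.1707] inF mm [-242.7  619.7] [ 0.2  0.  -0.4]
```

View pics/m5.png

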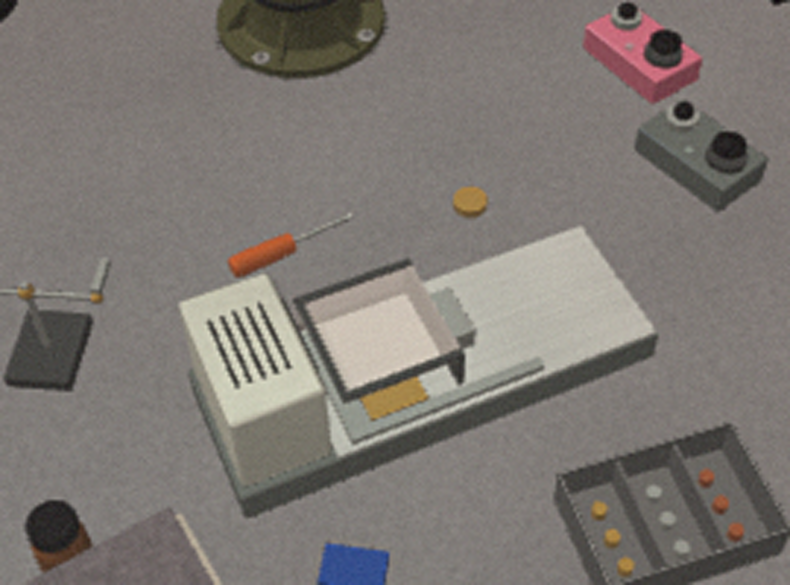

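The picture shows the guard shut (385,330), the plate in the corner (395,397), the start button up (683,110), and the bystanders in place. Handing in.

```bash
python3 -c "
from bench import ctrl
print(ctrl.close_job())"
```

```text
the job is handed in; nothing more can be done
None
```

The job is handed in at about 17 s of the 58 s limit (no verdict was returned): by images and force readings, the plate is flush in the fence corner, the guard is shut, the start button was pressed to its hard stop and released, and the stop button and bystanders were not touched.

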